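Weigh the pail of brass fittings on the hook scale

ROBOT

A 6-joint arm with a two-finger parallel gripper is mounted at the origin on the work surface. World frame = base frame: x ahead of the robot, y to its left, z up, the work surface at z = 0. Lengths are in m, angles in rad, forces in N, time in s.
With the tool pointing down it reaches from about 0.35 to 0.975 m from the base axis. Payload 4.9 kg.
Tool frame: the origin (TCP) lies at the very end of the fingers, on their centre line; the grasp point (between the pads) lies 19 mm behind it; z points along the fingers, y is the line along which they close (so a half turn about z gives the same grasp; the last joint's range is limited). The gripper opens to 85 mm and grips with 20 to 120 N. Pads are 22 mm wide; open, the fingers measure 114 mm over their backs; the gripper's body (76 mm by 85 mm) begins 54 mm behind the grasp point. The pads swing forward as they close: fully open they stand 13 mm farther back than shut.
Start: joints at [1.028, 0.053, 1.613, -0, 1.476, -0.119], TCP at [0.257, 0.57, 0.231] pointing down, gripper open.
Joint ranges: [-3.01, 3.01], [-1.01, 2.22], [0.06, 2.58], [-1.02, 4.17], [0.09, 2.62], [-3.14, 3.14]. Speed limits (rad/s): [2.57, 2.57, 3.14, 3.14, 3.14, 3.14].

INTERFACE

Orientations are given as a rotation vector (axis times angle).
In Python, from station import ctrl gives the robot as it stands. The module is installed in compiled form; this text tells all that it offers.
- The arm moves only by the tool jog_arm, never from a script. Its argument "steps" is a list of rows, each an object with "delta_rot": the turn, a rotation vector about the tool's x, y, z in degrees, a list of three; "linear": the shift along the tool's x, y, z in m, a list of three; "grip": the finger opening in m, from 0 to 0.0854. In form: [{"delta_rot": [rx, ry, rz], "linear": [x, y, z], "grip": grip}, ...]. A call has 1 to 10 rows; each row shifts and turns the commanded pose from where the row before left it, along the tool's axes as they then stand; what a row does not reach is not made up. A row lasts 1/10 s, in which the tool goes at most 50 mm and 8.59 degrees, less where a joint would pass 70% of its speed; a pose out of reach is approached as far as the arm can. A call with a gripper value outside its range is refused whole. The fingers move at their own pace and stop on an object; "newtons" is the grip in N (left out, the last holds). Time passes only in rows, so rows that do not move let the fingers close. It gives the time, the measured TCP pose, the force, the opening and the grip force at its end, in the units of the state.
- ctrl.get_obs(): the state, without advancing time (a new reading comes with each control period).
- ctrl.get_image(name): name is "scene" or "top" or "wrist"; returns (picture, depth): 480x640x3 uint8, red, green, blue; 480x640 float32, m along the optical axis (not along the pixel's ray), 0 where there is no reading.
- ctrl.camera_info(name): a dict with "camera_matrix" (3x3 intrinsics, pixels), "R" (3x3) and "t" (3): a world point X has camera coordinates R X + t; the wrist camera has in their place "T_tool_cam" (4x4, takes a point from camera to tool coordinates, whose origin is the TCP and whose axes are the flange's). Camera axes: x right, y down, z forward; pixel columns grow to the right and rows downward; lengths in m; the calibration is good to about 2 mm. A picture is of the moment at which its call begins: read the wrist's pose just before it. camera_info takes no time and is no camera call.
- ctrl.finish_job(): hands the job in; it is judged then, once.
The state is a dict: "t": time; "q": joint angles; "dq": joint speeds; "effort": joint torques, N m; "tool_pos": TCP position; "tool_rot": TCP orientation; "contact_force": force on the tool from outside, world axes, zero at the start; "wrist_torque": the same for the moment, N m; "opening": finger opening in m; "grip_force": force on a finger pad.
Only numpy, scipy, OpenCV 4.12 (cv2) and the standard library are available. Lean on these libraries where they do the work, as an engineer would, in place of code of your own. Each camera call takes 0.05 s, during which the arm holds its last target. There are 200 camera calls.

TASK

Weigh the small pail of brass fittings: while it still stands on the bench, swing its folded-down wire handle upright, then carry the pail by the handle and hang it with the hump of the handle in the dip of the scale's hook. Ease the load down slowly onto the spring, a few centimetres a second, until the scale carries all of it before you let go - do not drop it, press on the hook or let the scale jerk or reach its stop. Leave the pail hanging quietly and everything else on the bench where it is.

Things in the scene. Friction and masses are not known exactly. Their poses are not given: they have to be found in the camera images.
- pail_middle (a point): Small galvanised pail, 104 mm across the rim, 84 mm across the foot, 80 mm high, holding brass pipe fittings (0.23 to 0.94 kg in all). This point is on its axis, half-way up (40 mm above its underside). z up, y along the line through the two handle ears, the folded handle lies on the -x side. It stands loose on the bench.
- bail_pivot (a point): Middle of the handle's pivot line, on the pail's axis, 70 mm above its underside; the ears stand at y = +-55 mm. Turns with the pail (same axes).
- bail_top (a point): Middle of the handle's top wire, wire centre, 88 mm from the pivot line. The handle is 5 mm steel wire, 120 mm wide at the ears, with a squared centre hump whose top wire is straight for 33 mm, with cut corners, along the pail's y. Folded, the hump stands out about 30 mm beyond the rim, 40 to 70 mm above the bench, with only air under it.
- bail (a joint): Angle of the handle about its ears: 0 = folded right down on the pail's -x side (0.35 rad below level), 0.35 = level, 1.92 = straight up. Stiff ears (about 0.035 N m) hold it wherever it is left.
- hook_seat (a point): Where the centre of the handle's top wire lies when seated in the dip of the scale's hook; it sinks with the hook. -x points outward along the load arm (away from the column), z up; the seated top wire lies along y. Unloaded about 270 mm above the bench. The arm is a 10 mm round steel rod, level, 96 mm long from the column's front face to this point, where it dips 10 mm.
- scale_arm (a joint): How far the load arm has sunk on its spring, m: 0 = unloaded, at its upper stop; it sinks 7 mm per newton once more than about 0.6 N hangs on it; little damping, so it bounces if load comes on or off suddenly. Lower stop at 0.078. Hanging free, the lightest pail sinks it about 0.012, the heaviest about 0.06; which one this is can only be felt.
- hump_middle (a point): Middle of the handle's hump, 15 mm below the top wire when upright (73 mm from the pivot line): where the hump can be gripped from outside on its two straight parallel sides, 54 mm over their outsides (44 mm inside), which run from 80 to 53 mm from the pivot line; lower, the wire spreads in shoulders to the ears, so fingertips should stay within 35 mm of the top wire.
- hook_tip (a point): End of the hook's upturned tip: 27 mm further out than the seat; the top of the steel lies 5 mm above this point and 29.5 mm above the seat point. The handle's top wire must pass over it. Above hook and arm there is free air.
- scale: The hook scale, bolted to the bench: white column 90 x 100 mm, 287 mm high, with a round white dial (108 mm) tilted on its top, up to about 0.36 m above the bench. Origin on the bench under the middle of the column's front face; -x points out of the front, the way the load arm points.
- jar: Glass jar with a red lid, 68 mm across, 85 mm high, a bystander; origin under its centre.
- can: Can with a blue label, 66 mm across, 120 mm high, a bystander; origin under its centre.
- wrench: Steel wrench, 190 mm long, lying, a bystander.
- screwdriver: Screwdriver with an orange handle, 200 mm long, lying, a bystander.
- elbow: Copper pipe elbow, legs 34 mm, lying, a bystander.
- tape: Yellow tape measure, 75 x 42 x 70 mm, a bystander; origin under its centre.
- bin: Empty green parts bin, 120 x 160 x 60 mm, a bystander; origin under its centre.
There are look-alikes about, which are no part of the job. What is shaped like the part that bears pail_middle but purple is not meant.

How it is judged:
By the outcome, as a careful person would: the job done as asked, in the order asked, and still so for the second after the job is handed in, with the robot touching nothing.
It also fails if it takes over 67 s, if anything falls off the work surface, if the arm or the gripper's body presses on something with over 40 N, if the wrist force passes 120 N, or if a joint passes its speed limit or range.

## Working session

There is one attempt and no reset: what is moved stays moved. The work goes in short steps, Python scripts to look and compute and a tool call to move; the robot and the scene stay as the last step left them, time stands still between calls to the robot, and variables do not carry over. Pictures are saved under pics/ and viewed, at most 13 in all, crops included, and the job is handed in when it is done.

Besides the shell and the picture viewer there is one more tool, called after "Emit:" in YAML: its name, and indented under it one key for each argument. jog_arm: Moves the arm, as the interface text tells. Its arguments: {"type":"object","properties":{"steps":{"type":"array"},"newtons":{"type":"number"}},"required":["steps"]}

```bash
mkdir -p pics; python3 - <<'E'
from station import ctrl
import cv2,numpy as np
for n in("scene","top"):
    im,d=ctrl.get_image(n); cv2.imwrite(f"pics/{n}0.png",im[:,:,::-1]); np.savez(f"{n}0.npz",im=im,d=d)
    print(n,{k:np.round(v,4).tolist() for k,v in ctrl.camera_info(n).items() if not isinstance(v,str)})
print(ctrl.camera_info("wrist")); print(ctrl.get_obs())
E
```

```text
scene {'camera_matrix': [[554.9743, 0.0, 325.2017], [0.0, 554.9743, 241.0966], [0.0, 0.0, 1.0]], 'R': [[-0.3454, 0.9384, -0.0133], [0.6046, 0.2117, -0.7679], [-0.7178, -0.2732, -0.6404]], 't': [0.2085, -0.1567, 1.8865]}
top {'camera_matrix': [[471.8605, 0.0, 330.4698], [0.0, 471.8605, 242.0523], [0.0, 0.0, 1.0]], 'R': [[-0.0306, -0.9994, -0.0163], [-0.99, 0.0325, -0.1375], [0.1379, 0.0119, -0.9904]], 't': [-0.0006, 0.5332, 1.3092]}
{'camera_matrix': array([[379.75086022,   0.        , 309.46830101],
       [  0.        , 379.75086022, 243.35238766],
       [  0.        ,   0.        ,   1.        ]]), 'T_tool_cam': array([[ 4.40171696e-04, -9.53512113e-01, -3.01354372e-01,
         7.75013110e-02],
       [ 9.99999902e-01,  4.03773768e-04,  1.83068439e-04,
         1.00924599e-03],
       [-5.28789841e-05, -3.01354423e-01,  9.53512197e-01,
        -1.42658819e-01],
       [ 0.00000000e+00,  0.00000000e+00,  0.00000000e+00,
         1.00000000e+00]])}
{'t': 0.1, 'q': array([ 1.02797398e+00,  5.33352612e-02,  1.61416290e+00,  1.82914013e-05,
        1.47599553e+00, -1.19009328e-01]), 'dq': array([ 0.00267896, -0.00086902, -0.00263783, -0.00103656, -0.000404  ,
       -0.00063696]), 'effort': array([ 1.70484527e-04, -3.94905603e+01, -3.71364462e+01, -1.16907686e-04,
        3.87044114e-03,  1.00701374e-05]), 'tool_pos': array([0.25673099, 0.5692177 , 0.2301547 ]), 'tool_rot': array([-6.60621680e-01, -3.07069809e+00,  2.81427287e-03]), 'contact_force': array([-0.16798992, -0.0620205 ,  0.26730594]), 'wrist_torque': array([ 0.03529564,  0.0180867 , -0.0181183 ]), 'grip_force': 0.0, 'opening': 0.08532230428485273}
```

View pics/scene0.png

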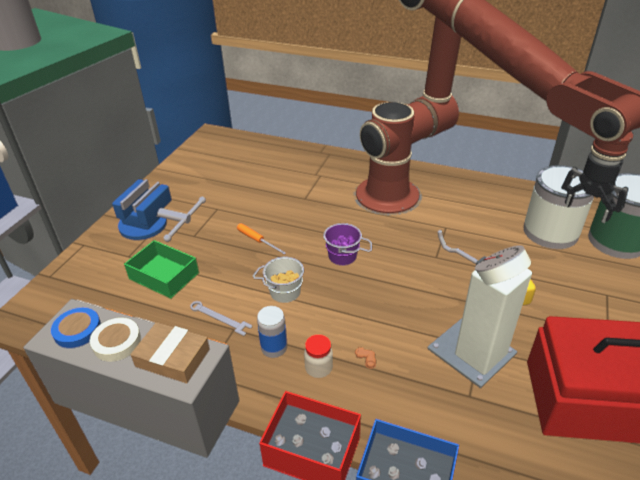

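View pics/top0.png

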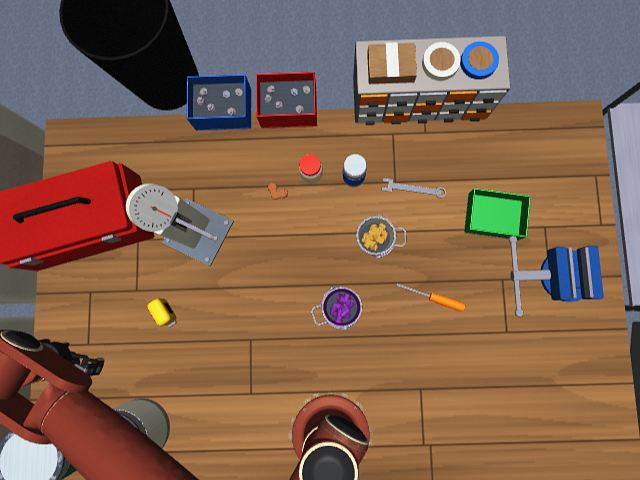

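The scene view shows the pail at (283,280) and the purple decoy at (343,243). The top view shows the pail at (376,236) with its handle hump near (403,237), and the scale's load arm running from about (178,220) to (215,240). I'll enlarge both areas of the top view.

```bash
cat > h.py <<'E'
import numpy as np,cv2
from station import ctrl
from scipy.spatial.transform import Rotation as Ro
def cam(n):
    c=ctrl.camera_info(n); 
    if n!="wrist": return np.array(c["camera_matrix"]),np.array(c["R"]),np.array(c["t"])
    o=ctrl.get_obs(); T=np.eye(4);T[:3,:3]=Ro.from_rotvec(o["tool_rot"]).as_matrix();T[:3,3]=o["tool_pos"]
    W=np.linalg.inv(T@c["T_tool_cam"]); return np.array(c["camera_matrix"]),W[:3,:3],W[:3,3]
def ray(C,u,v):
    K,R,t=C; d=R.T@np.linalg.inv(K)@np.array([u,v,1.]); return -R.T@t,d
def onz(C,u,v,z):
    o,d=ray(C,u,v); return o+d*(z-o[2])/d[2]
def cloud(C,D):
    K,R,t=C; v,u=np.mgrid[:480,:640]; P=np.stack([(u-K[0,2])/K[0,0]*D,(v-K[1,2])/K[1,1]*D,D],-1)
    return (P-t)@R
def proj(C,X):
    K,R,t=C; p=K@(R@np.asarray(X)+t); return p[:2]/p[2]
def two(C1,p1,C2,p2):
    o1,d1=ray(C1,*p1);o2,d2=ray(C2,*p2)
    s=np.linalg.lstsq(np.c_[d1,-d2],o2-o1,rcond=None)[0]; a=o1+s[0]*d1;b=o2+s[1]*d2
    return (a+b)/2,np.linalg.norm(a-b)
E
python3 - <<'E'
from h import *
a=np.load("top0.npz");im=a["im"][:,:,::-1];P=cloud(cam("top"),a["d"])
c1=cv2.resize(im[205:270,345:415],None,fx=5.6,fy=5.6,interpolation=2);c2=cv2.resize(im[180:270,130:240],None,fx=3.6,fy=3.6,interpolation=2)
o=np.zeros((370,800,3),np.uint8);o[:364,:392]=c1;o[:324,400:796]=c2;cv2.imwrite("pics/c1.png",o)
b=np.load("scene0.npz");Q=cloud(cam("scene"),b["d"])
for n,A in(("top",P),("scene",Q)):
    q=A.reshape(-1,3)
    for lo,hi,box in((.05,.1,(0.35,.65,-.35,.1)),(.2,.3,(.3,.8,.1,.6)),(.02,.2,(.4,.8,.1,.35)),):
        m=(q[:,2]>lo)&(q[:,2]<hi)&(q[:,0]>box[0])&(q[:,0]<box[1])&(q[:,1]>box[2])&(q[:,1]<box[3])
        print(n,lo,m.sum(),q[m].min(0).round(3) if m.any() else'',q[m].max(0).round(3) if m.any() else'')
for u,v in((376,236),(403,237),(200,232),(212,239),(341,308),(310,165),(354,170),(400,185)):print(u,v,P[v,u].round(3))
# arm points top
q=P[205:260,170:235];m=(q[...,2]>.2)&(q[...,2]<.3)
for v,u in np.argwhere(m)[::4]:print((u+170,v+205),q[v,u].round(3),end=' ')
E
```

```text
top 0.05 1201 [ 0.35  -0.229  0.05 ] [0.601 0.028 0.092]
top 0.2 1067 [0.51  0.241 0.2  ] [0.622 0.453 0.3  ]
top 0.02 428 [0.52  0.108 0.02 ] [0.716 0.35  0.2  ]
scene 0.05 1383 [ 0.35  -0.225  0.05 ] [0.604 0.028 0.091]
scene 0.2 2478 [0.512 0.244 0.2  ] [0.658 0.456 0.3  ]
scene 0.02 468 [0.544 0.109 0.02 ] [0.717 0.35  0.2  ]
376 236 [ 0.543 -0.146  0.056]
403 237 [ 0.546 -0.229  0.003]
200 232 [0.534 0.287 0.274]
212 239 [0.515 0.257 0.28 ]
341 308 [ 0.346 -0.041  0.062]
310 165 [0.746 0.033 0.088]
354 170 [ 0.718 -0.089  0.121]
400 185 [ 0.7   -0.228  0.009]
(np.int64(170), np.int64(205)) [0.596 0.351 0.297] (np.int64(174), np.int64(205)) [0.598 0.344 0.289] (np.int64(178), np.int64(205)) [0.601 0.341 0.273] (np.int64(182), np.int64(205)) [0.605 0.337 0.254] (np.int64(186), np.int64(205)) [0.611 0.336 0.229] (np.int64(170), np.int64(206)) [0.595 0.353 0.293] (np.int64(174), np.int64(206)) [0.595 0.344 0.291] (np.int64(178), np.int64(206)) [0.599 0.34  0.274] (np.int64(182), np.int64(206)) [0.603 0.338 0.253] (np.int64(186), np.int64(206)) [0.608 0.336 0.228] (np.int64(170), np.
[... 6726 characters left out ...]
), np.int64(236)) [0.535 0.374 0.223] (np.int64(175), np.int64(236)) [0.538 0.371 0.202] (np.int64(208), np.int64(236)) [0.525 0.271 0.264] (np.int64(212), np.int64(236)) [0.523 0.258 0.276] (np.int64(171), np.int64(237)) [0.534 0.376 0.217] (np.int64(207), np.int64(237)) [0.522 0.272 0.268] (np.int64(211), np.int64(237)) [0.522 0.262 0.27 ] (np.int64(215), np.int64(237)) [0.517 0.245 0.299] (np.int64(173), np.int64(238)) [0.533 0.375 0.205] (np.int64(211), np.int64(238)) [0.518 0.26  0.276] (np.int64(216), np.int64(238)) [0.515 0.243 0.297] (np.int64(172), np.int64(239)) [0.531 0.379 0.202] (np.int64(214), np.int64(239)) [0.513 0.248 0.296] (np.int64(214), np.int64(240)) [0.511 0.249 0.294]
```

View pics/c1.png

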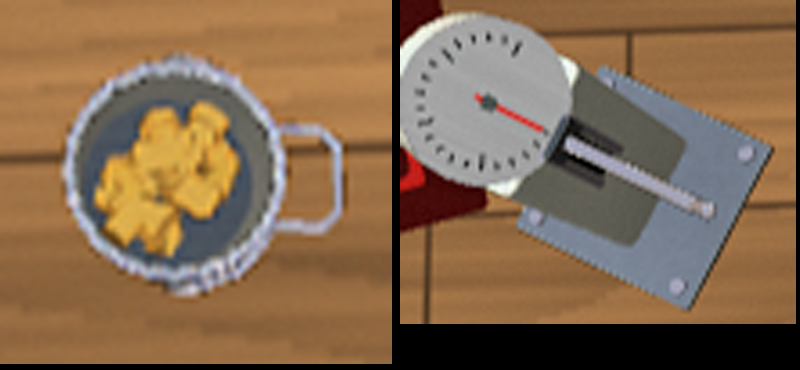

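The top-view crop shows the pail rim centred near (376.5,236) and the hump's top wire near (405,237), pointing along world -y. The hook arm runs from (179,219) to its tip at (215,238).

```bash
python3 - <<'E'
from h import *
from scipy.optimize import least_squares
A={n:np.load(n+"0.npz") for n in("top","scene")};C={n:cam(n) for n in A}
P={n:cloud(C[n],A[n]["d"]).reshape(-1,3) for n in A}
for n in A:
    q=P[n]; r=np.hypot(q[:,0]-.545,q[:,1]+.15); m=(r<.075)&(q[:,2]>.075)&(q[:,2]<.09)
    f=least_squares(lambda p:np.hypot(q[m,0]-p[0],q[m,1]-p[1])-p[2],[.545,-.15,.052],loss='soft_l1',f_scale=.002)
    print(n,m.sum(),f.x.round(4))
    r=np.hypot(q[:,0]-f.x[0],q[:,1]-f.x[1]); m=(r>.062)&(r<.1)&(q[:,2]>.025)&(q[:,2]<.09)&(q[:,1]<-.19)
    print(' handle',m.sum(),q[m].mean(0).round(4),q[m].min(0).round(4),q[m].max(0).round(4))
    m=(q[:,2]>.255)&(q[:,2]<.31)&(q[:,0]>.49)&(q[:,0]<.56)&(q[:,1]>.23)&(q[:,1]<.325)
    a=q[m]; c=a[:,:2].mean(0); d=np.linalg.svd(a[:,:2]-c)[2][0]; d*=-np.sign(d[1]); s=(a[:,:2]-c)@d
    print(' arm',m.sum(),c.round(4),d.round(4),'head',np.degrees(np.arctan2(d[1],d[0])).round(1),'smax',s.max().round(4),'tip',(c+d*s.max()).round(4))
    for lo in np.arange(-.06,.07,.006):
        k=(s>lo)&(s<lo+.006)
        if k.any(): print('   %.3f %s z %.4f'%(lo,(c+d*(lo+.003)).round(3),np.percentile(a[k,2],80)),end='')
    print()
# colour contours in top: metal handle top wire, two-view
for p,z in(((500,213),.06),((310,165),.085),((354,170),.12),((414,188),.005),((278,190),.01)): print(p,onz(C["top"],*p,z).round(3))
# line of handle px in top: project at bail z
i=A["top"]["im"].astype(int); sub=i[218:258,393:410]; m=(sub[...,2]>sub[...,0]-5)
v,u=np.nonzero(m); print('hump px',u.min()+393,u.max()+393,v.min()+218,v.max()+218)
print("\n".join("".join('#' if x else '.' for x in r) for r in m))
E
```

```text
top 263 [ 0.541  -0.1433  0.0517]
 handle 62 [ 0.5379 -0.2195  0.0498] [ 0.5131 -0.23    0.0423] [ 0.5647 -0.201   0.0592]
 arm 155 [0.535  0.2858] [-0.4636 -0.886 ] head -117.6 smax 0.0494 tip [0.5121 0.242 ]
   -0.048 [0.556 0.326] z 0.2789   -0.042 [0.553 0.32 ] z 0.2783   -0.036 [0.55  0.315] z 0.2762   -0.030 [0.547 0.31 ] z 0.2758   -0.024 [0.545 0.304] z 0.2757   -0.018 [0.542 0.299] z 0.2776   -0.012 [0.539 0.294] z 0.2779   -0.006 [0.536 0.288] z 0.2745   -0.000 [0.534 0.283] z 0.2729   0.006 [0.531 0.278] z 0.2689   0.012 [0.528 0.272] z 0.2678   0.018 [0.525 0.267] z 0.2687   0.024 [0.522 0.262] z 0.2703   0.030 [0.52  0.257] z 0.2794   0.036 [0.517 0.251] z 0.2921   0.042 [0.514 0.246] z 0.2995   0.048 [0.511 0.241] z 0.2958
scene 281 [ 0.544  -0.1403  0.0518]
 handle 40 [ 0.5423 -0.2195  0.0503] [ 0.5168 -0.2307  0.0438] [ 0.5699 -0.1989  0.0568]
 arm 199 [0.5338 0.28  ] [-0.4663 -0.8846] head -117.8 smax 0.0412 tip [0.5146 0.2436]
   -0.054 [0.558 0.325] z 0.2753   -0.048 [0.555 0.32 ] z 0.2780   -0.042 [0.552 0.315] z 0.2777   -0.036 [0.549 0.309] z 0.2779   -0.030 [0.
[... 573 characters left out ...]
................
.................
.................
.................
.................
.................
.................
#................
#...#............
##########.......
##.......##......
##........###....
##.........##....
###.........#....
.##.........#....
.##.........#....
.##.........#....
.##.........#....
.##.........#....
.##.........#....
###.........#....
##..........#....
##..........#....
##..........#....
#..........##....
#.........##.....
###########......
#................
.................
.................
.................
.................
.................
.................
.................
.................
.................
.................
.................
```

```bash
cat >> h.py <<'E'
def now():
    o=ctrl.get_obs(); return o,Ro.from_rotvec(o["tool_rot"]),o["tool_pos"]
def target(phi,tilt):  # y heading phi deg (tool down), then tilt about tool y
    y=np.array([np.cos(np.radians(phi)),np.sin(np.radians(phi)),0]);z=np.array([0,0,-1.])
    return Ro.from_matrix(np.c_[np.cross(y,z),y,z])*Ro.from_euler('y',tilt,degrees=True)
def rows(p1,R1,n,mode="screw",frm=None):
    R0,p0=frm or now()[1:]
    dr=R0.inv()*R1
    if mode=="screw":
        T=np.eye(4);T[:3,:3]=dr.as_matrix();T[:3,3]=R0.inv().apply(np.asarray(p1)-p0)
        from scipy.linalg import logm,expm
        D=expm(np.real(logm(T))/n); print(n,'x rot',np.degrees(Ro.from_matrix(D[:3,:3]).as_rotvec()).round(2),'lin',D[:3,3].round(4))
    else:
        print(n,'x rot',np.degrees(dr.as_rotvec()/n).round(2),'lin(first)',(R0.inv().apply(np.asarray(p1)-p0)/n).round(4),'lin(after rot)',(R1.inv().apply(np.asarray(p1)-p0)/n).round(4))
E
python3 - <<'E'
from h import *
o,R,p=now(); print(R.as_matrix().round(3))
R1=target(0,0); rows(p+[0,0,.07],R1,8)
print((R1.inv().apply(np.array([.5415,-.26,.20])-(p+[0,0,.07]))).round(4))
E
```

```text
[[-0.912  0.411 -0.001]
 [ 0.411  0.912 -0.002]
 [ 0.    -0.002 -1.   ]]
8 x rot [-0.01  0.01  8.21] lin [-0.     -0.     -0.0087]
[-0.8292  0.2848  0.1002]
```

Emit:
jog_arm:
  steps:
    - {"delta_rot": [0, 0, 8.2], "linear": [0, 0, -0.009], "grip": 0.085}
    - {"delta_rot": [0, 0, 8.2], "linear": [0, 0, -0.009], "grip": 0.085}
    - {"delta_rot": [0, 0, 8.2], "linear": [0, 0, -0.009], "grip": 0.085}
    - {"delta_rot": [0, 0, 8.2], "linear": [0, 0, -0.009], "grip": 0.085}
    - {"delta_rot": [0, 0, 8.2], "linear": [0, 0, -0.009], "grip": 0.085}
    - {"delta_rot": [0, 0, 8.2], "linear": [0, 0, -0.009], "grip": 0.085}
    - {"delta_rot": [0, 0, 8.2], "linear": [0, 0, -0.009], "grip": 0.085}
    - {"delta_rot": [0, 0, 8.2], "linear": [0, 0, -0.009], "grip": 0.085}
  newtons: 30

```text
t: 0.9
tool_pos: [0.2568, 0.5694, 0.3029]
tool_rot: [2.225, 2.217, -0.002]
contact_force: [-0.0, -0.2, -0.7]
opening: 0.0848
grip_force: 0.0
```

Emit:
jog_arm:
  steps:
    - {"delta_rot": [0, 0, 0], "linear": [-0.0415, 0.0142, 0.005], "grip": 0.085}
    - {"delta_rot": [0, 0, 0], "linear": [-0.0415, 0.0142, 0.005], "grip": 0.085}
    - {"delta_rot": [0, 0, 0], "linear": [-0.0415, 0.0142, 0.005], "grip": 0.085}
    - {"delta_rot": [0, 0, 0], "linear": [-0.0415, 0.0142, 0.005], "grip": 0.085}
    - {"delta_rot": [0, 0, 0], "linear": [-0.0415, 0.0142, 0.005], "grip": 0.085}
    - {"delta_rot": [0, 0, 0], "linear": [-0.0415, 0.0142, 0.005], "grip": 0.085}
    - {"delta_rot": [0, 0, 0], "linear": [-0.0415, 0.0142, 0.005], "grip": 0.085}
    - {"delta_rot": [0, 0, 0], "linear": [-0.0415, 0.0142, 0.005], "grip": 0.085}
    - {"delta_rot": [0, 0, 0], "linear": [-0.0415, 0.0142, 0.005], "grip": 0.085}
    - {"delta_rot": [0, 0, 0], "linear": [-0.0415, 0.0142, 0.005], "grip": 0.085}

```text
t: 1.9
tool_pos: [0.3998, 0.1533, 0.2527]
tool_rot: [-2.219, -2.224, 0.0]
contact_force: [0.4, 0.0, 0.1]
opening: 0.0848
grip_force: 0.0
```

Emit:
jog_arm:
  steps:
    - {"delta_rot": [0, 0, 0], "linear": [-0.0415, 0.0142, 0.005], "grip": 0.085}
    - {"delta_rot": [0, 0, 0], "linear": [-0.0415, 0.0142, 0.005], "grip": 0.085}
    - {"delta_rot": [0, 0, 0], "linear": [-0.0415, 0.0142, 0.005], "grip": 0.085}
    - {"delta_rot": [0, 0, 0], "linear": [-0.0415, 0.0142, 0.005], "grip": 0.085}
    - {"delta_rot": [0, 0, 0], "linear": [-0.0415, 0.0142, 0.005], "grip": 0.085}
    - {"delta_rot": [0, 0, 0], "linear": [-0.0415, 0.0142, 0.005], "grip": 0.085}
    - {"delta_rot": [0, 0, 0], "linear": [-0.0415, 0.0142, 0.005], "grip": 0.085}
    - {"delta_rot": [0, 0, 0], "linear": [-0.0415, 0.0142, 0.005], "grip": 0.085}
    - {"delta_rot": [0, 0, 0], "linear": [-0.0415, 0.0142, 0.005], "grip": 0.085}
    - {"delta_rot": [0, 0, 0], "linear": [-0.0415, 0.0142, 0.005], "grip": 0.085}

```text
t: 2.9
tool_pos: [0.5427, -0.2614, 0.2024]
tool_rot: [-2.219, -2.223, 0.0]
contact_force: [1.4, -0.8, 0.3]
opening: 0.0846
grip_force: 0.0
```

```bash
python3 - <<'E'
from h import *
rows([.5415,-.268,.103],target(0,45),8)
E
```

```text
8 x rot [-0.01  5.62  0.01] lin [-0.0051 -0.0002  0.0117]
```

Emit:
jog_arm:
  steps:
    - {"delta_rot": [0, 5.62, 0], "linear": [-0.0051, -0.0002, 0.0117], "grip": 0.085}
    - {"delta_rot": [0, 5.62, 0], "linear": [-0.0051, -0.0002, 0.0117], "grip": 0.085}
    - {"delta_rot": [0, 5.62, 0], "linear": [-0.0051, -0.0002, 0.0117], "grip": 0.085}
    - {"delta_rot": [0, 5.62, 0], "linear": [-0.0051, -0.0002, 0.0117], "grip": 0.085}
    - {"delta_rot": [0, 5.62, 0], "linear": [-0.0051, -0.0002, 0.0117], "grip": 0.085}
    - {"delta_rot": [0, 5.62, 0], "linear": [-0.0051, -0.0002, 0.0117], "grip": 0.085}
    - {"delta_rot": [0, 5.62, 0], "linear": [-0.0051, -0.0002, 0.0117], "grip": 0.085}
    - {"delta_rot": [0, 5.62, 0], "linear": [-0.0051, -0.0002, 0.0117], "grip": 0.085}
    - {"delta_rot": [0, 0, 0], "linear": [0, 0, 0], "grip": 0.085}

```text
t: 3.8
tool_pos: [0.5388, -0.2659, 0.099]
tool_rot: [-1.757, -1.752, -0.726]
contact_force: [0.1, -0.0, 0.7]
opening: 0.0846
grip_force: 0.0
```

```bash
python3 - <<'E'
from h import *
o,R,p=now();print(p.round(4),R.as_matrix().round(3).tolist(),o["q"].round(2))
C=cam("wrist");im,D=ctrl.get_image("wrist");cv2.imwrite("pics/w1.png",im[:,:,::-1])
P=cloud(C,D).reshape(-1,3);r=np.hypot(P[:,0]-.5425,P[:,1]+.142)
m=(r>.062)&(r<.1)&(P[:,2]>.02)&(P[:,2]<.09)&(P[:,1]<-.19)&(D.ravel()>.08)
q=P[m];print(m.sum(),q.min(0).round(4),q.max(0).round(4),q.mean(0).round(4))
k=(q[:,1]>-.222)&(q[:,1]<-.2); L=q[k&(q[:,0]<.5415)];Rr=q[k&(q[:,0]>.5415)]
print('sides x',np.median(L[:,0]),np.median(Rr[:,0]),'top y',np.percentile(q[:,1],3))
k=(r<.075)&(P[:,2]>.075)&(P[:,2]<.09);from scipy.optimize import least_squares
print('rim',k.sum(),least_squares(lambda a:np.hypot(P[k,0]-a[0],P[k,1]-a[1])-.052,[.5425,-.142],loss='soft_l1',f_scale=.002).x.round(4))
E
```

```text
[ 0.5388 -0.2659  0.099 ] [[0.005, 1.0, -0.005], [0.703, 0.0, 0.711], [0.711, -0.007, -0.703]] [-0.81  0.45  1.52  0.52  1.78 -0.87]
1420 [ 0.5138 -0.2301  0.045 ] [ 0.5679 -0.1979  0.0579] [ 0.541  -0.2187  0.0505]
sides x 0.5167396001837474 0.5648904831979178 top y -0.22907105625646626
rim 5325 [ 0.5428 -0.1439]
```

View pics/w1.png

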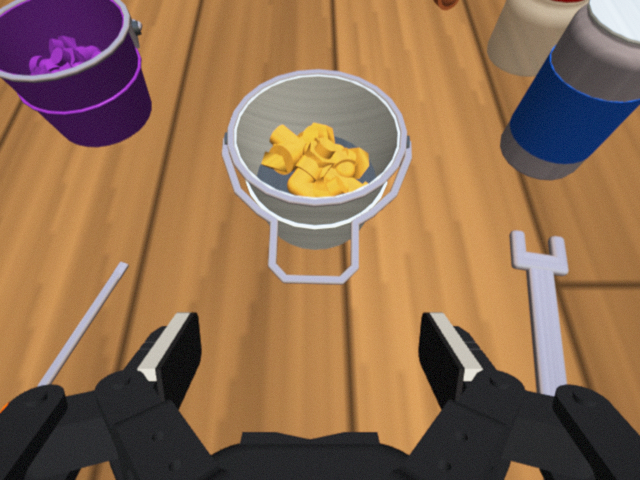

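The wrist view shows the gripper centred over the hump: sides at columns 272 and 355, top wire at row 281, and nothing in the way of the fingers. I'll move in along the tool axis and close gently.

Emit:
jog_arm:
  steps:
    - {"delta_rot": [0, 0, 0], "linear": [-0.0004, 0.0004, 0.0185], "grip": 0.085}
    - {"delta_rot": [0, 0, 0], "linear": [-0.0004, 0.0004, 0.0185], "grip": 0.085}
    - {"delta_rot": [0, 0, 0], "linear": [-0.0004, 0.0004, 0.0185], "grip": 0.085}
    - {"delta_rot": [0, 0, 0], "linear": [-0.0004, 0.0004, 0.0185], "grip": 0.085}
    - {"delta_rot": [0, 0, 0], "linear": [-0.0004, 0.0004, 0.0185], "grip": 0.085}
    - {"delta_rot": [0, 0, 0], "linear": [0, 0, 0], "grip": 0.07}
    - {"delta_rot": [0, 0, 0], "linear": [0, 0, 0], "grip": 0.06}
    - {"delta_rot": [0, 0, 0], "linear": [0, 0, 0], "grip": 0.05}
    - {"delta_rot": [0, 0, 0], "linear": [0, 0, 0], "grip": 0.048}
    - {"delta_rot": [0, 0, 0], "linear": [0, 0, 0], "grip": 0.048}
  newtons: 25

```text
t: 4.85
tool_pos: [0.5432, -0.2031, 0.0377]
tool_rot: [-1.759, -1.763, -0.728]
contact_force: [-1.0, 0.4, 0.6]
opening: 0.0527
grip_force: 26.5
```

```bash
python3 - <<'E'
from h import *
o,R,p=now();print(p.round(4),o["opening"],o["grip_force"],o["contact_force"].round(2))
piv=np.array([.5425,-.1432,.070])
a=np.radians(-75); A=Ro.from_rotvec([a,0,0]); 
R1=R*Ro.from_euler('y',-75,degrees=True); A=R1*R.inv(); print(A.as_rotvec())
p1=piv+A.apply(p-piv); print(p1.round(4)); rows(p1,R1,30)
E
```

```text
[ 0.5432 -0.2031  0.0377] 0.05265071357527743 26.461625955998898 [-0.95  0.42  0.63]
[-1.30899434e+00 -2.41551745e-03 -9.86169002e-04]
[ 0.5432 -0.1899  0.1195]
30 x rot [ 0.  -2.5  0. ] lin [ 0.0009 -0.     -0.0028]
```

Emit:
jog_arm:
  steps:
    - {"delta_rot": [0, -2.5, 0], "linear": [0.0009, 0, -0.0028], "grip": 0.048}
    - {"delta_rot": [0, -2.5, 0], "linear": [0.0009, 0, -0.0028], "grip": 0.048}
    - {"delta_rot": [0, -2.5, 0], "linear": [0.0009, 0, -0.0028], "grip": 0.048}
    - {"delta_rot": [0, -2.5, 0], "linear": [0.0009, 0, -0.0028], "grip": 0.048}
    - {"delta_rot": [0, -2.5, 0], "linear": [0.0009, 0, -0.0028], "grip": 0.048}
    - {"delta_rot": [0, -2.5, 0], "linear": [0.0009, 0, -0.0028], "grip": 0.048}
    - {"delta_rot": [0, -2.5, 0], "linear": [0.0009, 0, -0.0028], "grip": 0.048}
    - {"delta_rot": [0, -2.5, 0], "linear": [0.0009, 0, -0.0028], "grip": 0.048}
    - {"delta_rot": [0, -2.5, 0], "linear": [0.0009, 0, -0.0028], "grip": 0.048}
    - {"delta_rot": [0, -2.5, 0], "linear": [0.0009, 0, -0.0028], "grip": 0.048}

```text
t: 5.85
tool_pos: [0.5431, -0.2107, 0.0657]
tool_rot: [-2.032, -2.037, -0.354]
contact_force: [-1.1, -3.7, 0.3]
opening: 0.0528
grip_force: 26.7
```

```bash
python3 - <<'E'
from h import *
o,R,p=now();print(p.round(4),R.as_matrix()[:,2].round(3),o["opening"],o["grip_force"],o["contact_force"].round(2),o["wrist_torque"].round(2))
im,D=ctrl.get_image("scene");cv2.imwrite("pics/s1.png",cv2.resize(im[170:350,180:420,::-1],None,fx=3,fy=3))
E
```

```text
[ 0.5431 -0.2107  0.0657] [-0.     0.338 -0.941] 0.05276753170315181 26.69055975973606 [-1.06 -3.67  0.31] [-0.5   0.19  0.15]
```

View pics/s1.png

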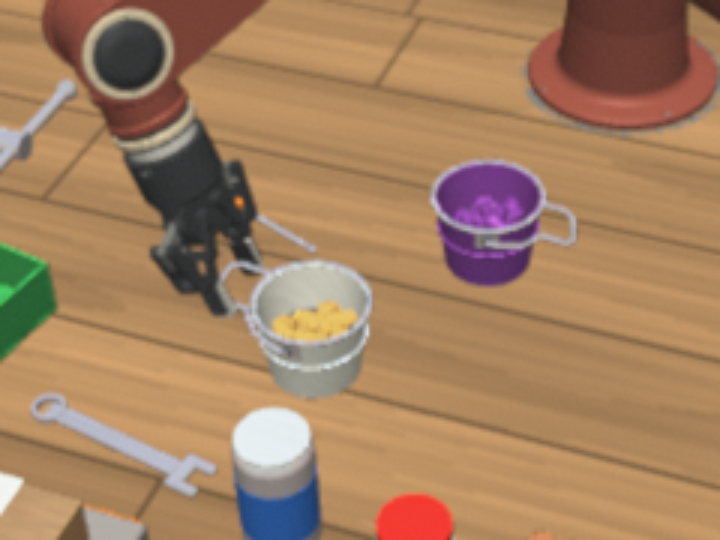

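The scene view shows the handle lifted off the rim in the fingers (hump near (235,285) in the crop), with the pail standing flat. I'll continue the swing.

Emit:
jog_arm:
  steps:
    - {"delta_rot": [0, -2.5, 0], "linear": [0.0007, 0, -0.0028], "grip": 0.048}
    - {"delta_rot": [0, -2.5, 0], "linear": [0.0007, 0, -0.0028], "grip": 0.048}
    - {"delta_rot": [0, -2.5, 0], "linear": [0.0007, 0, -0.0028], "grip": 0.048}
    - {"delta_rot": [0, -2.5, 0], "linear": [0.0007, 0, -0.0028], "grip": 0.048}
    - {"delta_rot": [0, -2.5, 0], "linear": [0.0007, 0, -0.0028], "grip": 0.048}
    - {"delta_rot": [0, -2.5, 0], "linear": [0.0007, 0, -0.0028], "grip": 0.048}
    - {"delta_rot": [0, -2.5, 0], "linear": [0.0007, 0, -0.0028], "grip": 0.048}
    - {"delta_rot": [0, -2.5, 0], "linear": [0.0007, 0, -0.0028], "grip": 0.048}
    - {"delta_rot": [0, -2.5, 0], "linear": [0.0007, 0, -0.0028], "grip": 0.048}
    - {"delta_rot": [0, -2.5, 0], "linear": [0.0007, 0, -0.0028], "grip": 0.048}

```text
t: 6.9
tool_pos: [0.5433, -0.2067, 0.0938]
tool_rot: [2.174, 2.178, -0.094]
contact_force: [0.1, 1.5, 0.5]
opening: 0.0527
grip_force: 26.6
```

Emit:
jog_arm:
  steps:
    - {"delta_rot": [0, -2.5, 0], "linear": [0.0008, 0, -0.0028], "grip": 0.048}
    - {"delta_rot": [0, -2.5, 0], "linear": [0.0008, 0, -0.0028], "grip": 0.048}
    - {"delta_rot": [0, -2.5, 0], "linear": [0.0008, 0, -0.0028], "grip": 0.048}
    - {"delta_rot": [0, -2.5, 0], "linear": [0.0008, 0, -0.0028], "grip": 0.048}
    - {"delta_rot": [0, -2.5, 0], "linear": [0.0008, 0, -0.0028], "grip": 0.048}
    - {"delta_rot": [0, -2.5, 0], "linear": [0.0008, 0, -0.0028], "grip": 0.048}
    - {"delta_rot": [0, -2.5, 0], "linear": [0.0008, 0, -0.0028], "grip": 0.048}
    - {"delta_rot": [0, -2.5, 0], "linear": [0.0008, 0, -0.0028], "grip": 0.048}
    - {"delta_rot": [0, 0, 0], "linear": [0, 0, 0], "grip": 0.048}

```text
t: 7.8
tool_pos: [0.5435, -0.1949, 0.1142]
tool_rot: [1.975, 1.983, -0.437]
contact_force: [0.0, 0.2, 2.3]
opening: 0.0526
grip_force: 26.7
```

```bash
cat >> h.py <<'E'
from scipy.optimize import least_squares
def pail(n="scene",c0=(.5425,-.142),z=(.073,.09)):
    C=cam(n);im,D=ctrl.get_image(n);P=cloud(C,D);q=P.reshape(-1,3)[D.ravel()>.05]
    r=np.hypot(q[:,0]-c0[0],q[:,1]-c0[1]);m=(r<.07)&(r>.038)&(q[:,2]>z[0])&(q[:,2]<z[1])
    return im,q,least_squares(lambda a:np.hypot(q[m,0]-a[0],q[m,1]-a[1])-.052,c0,loss='soft_l1',f_scale=.002).x
E
python3 - <<'E'
from h import *
o,R,p=now();print(p.round(4),R.as_matrix()[:,2].round(3),o["opening"],o["grip_force"],o["contact_force"].round(2),o["q"].round(2))
for n in("scene","wrist"):
    im,q,c=pail(n);print(n,c.round(4))
    m=(q[:,2]>.1)&(q[:,2]<.17)&(abs(q[:,0]-.541)<.03)&(q[:,1]>-.23)&(q[:,1]<-.12)
    if m.any():print(m.sum(),q[m].min(0).round(3),q[m].max(0).round(3))
cv2.imwrite("pics/w2.png",im[:,:,::-1])
E
```

```text
[ 0.5435 -0.1949  0.1142] [ 0.003 -0.423 -0.906] 0.052636845773420905 26.740816980600357 [0.02 0.18 2.33] [-0.28  0.    1.91 -0.46  1.14 -0.1 ]
scene [ 0.5447 -0.1392]
25 [ 0.512 -0.186  0.109] [ 0.571 -0.166  0.143]
wrist [ 0.5438 -0.1398]
9477 [ 0.511 -0.199  0.106] [ 0.571 -0.148  0.17 ]
```

View pics/w2.png

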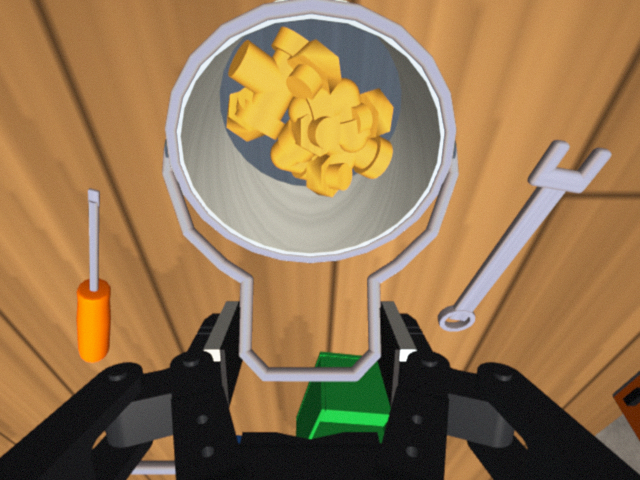

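The wrist view shows the hump held squarely between the pads (sides at columns 245 and 375, top wire at row 375), with the handle at about 50° above level. I'll open, turn the tool in place so it lines up with the handle, and grip again.

```bash
python3 - <<'E'
from h import *
o,R,p=now(); piv=np.array([.5436,-.1400,.070]); th=np.radians(51.3); u=np.array([0,-np.cos(th),np.sin(th)])
R1=target(0,90-51.3); p1=piv+.056*u; print(p1.round(4)); rows(p1,R1,9)
E
```

```text
[ 0.5436 -0.175   0.1137]
9 x rot [0.   7.07 0.02] lin [0.0024 0.     0.0002]
```

Emit:
jog_arm:
  steps:
    - {"delta_rot": [0, 0, 0], "linear": [0, 0, 0], "grip": 0.065}
    - {"delta_rot": [0, 0, 0], "linear": [0, 0, 0], "grip": 0.085}
    - {"delta_rot": [0, 0, 0], "linear": [0, 0, 0], "grip": 0.085}
    - {"delta_rot": [0, 0, 0], "linear": [0, 0, 0], "grip": 0.085}

```text
t: 8.3
tool_pos: [0.5427, -0.1966, 0.1135]
tool_rot: [1.978, 1.981, -0.44]
contact_force: [-0.5, -1.2, -0.5]
opening: 0.0848
grip_force: 0.0
```

Emit:
jog_arm:
  steps:
    - {"delta_rot": [0, 7.07, 0.02], "linear": [0.0024, 0, 0.0002], "grip": 0.085}
    - {"delta_rot": [0, 7.07, 0.02], "linear": [0.0024, 0, 0.0002], "grip": 0.085}
    - {"delta_rot": [0, 7.07, 0.02], "linear": [0.0024, 0, 0.0002], "grip": 0.085}
    - {"delta_rot": [0, 7.07, 0.02], "linear": [0.0024, 0, 0.0002], "grip": 0.085}
    - {"delta_rot": [0, 7.07, 0.02], "linear": [0.0024, 0, 0.0002], "grip": 0.085}
    - {"delta_rot": [0, 7.07, 0.02], "linear": [0.0024, 0, 0.0002], "grip": 0.085}
    - {"delta_rot": [0, 7.07, 0.02], "linear": [0.0024, 0, 0.0002], "grip": 0.085}
    - {"delta_rot": [0, 7.07, 0.02], "linear": [0.0024, 0, 0.0002], "grip": 0.085}
    - {"delta_rot": [0, 7.07, 0.02], "linear": [0.0024, 0, 0.0002], "grip": 0.085}
    - {"delta_rot": [0, 0, 0], "linear": [0, 0, 0], "grip": 0.085}

```text
t: 9.3
tool_pos: [0.5419, -0.1773, 0.1109]
tool_rot: [-1.835, -1.825, -0.641]
contact_force: [-0.2, -0.0, 0.0]
opening: 0.085
grip_force: 0.0
```

```bash
python3 - <<'E'
from h import *
o,R,p=now();print(p.round(4),R.as_matrix()[:,2].round(3),R.as_matrix()[:,1].round(3),o["opening"],o["contact_force"].round(2))
im,q,c=pail("scene");print(c.round(4))
im,q,c=pail("wrist");print(c.round(4))
t=R.inv().apply(q-p)  # tool coords
m=(abs(t[:,1])<.024)&(abs(t[:,0])<.05)&(t[:,2]>-.06)&(t[:,2]<.0)&(q[:,1]<-.15)
print('top wire tool',m.sum(),np.median(t[m],0).round(4),'world',np.median(q[m],0).round(4))
cv2.imwrite("pics/w3.png",im[:,:,::-1])
E
```

```text
[ 0.5419 -0.1773  0.1109] [-0.001  0.625 -0.78 ] [ 1.    -0.004 -0.004] 0.0850053764985467 [-0.22 -0.    0.02]
[ 0.5447 -0.1396]
[ 0.5438 -0.1424]
top wire tool 2703 [ 0.0054 -0.0031 -0.0343] world [ 0.5389 -0.1943  0.1407]
```

View pics/w3.png

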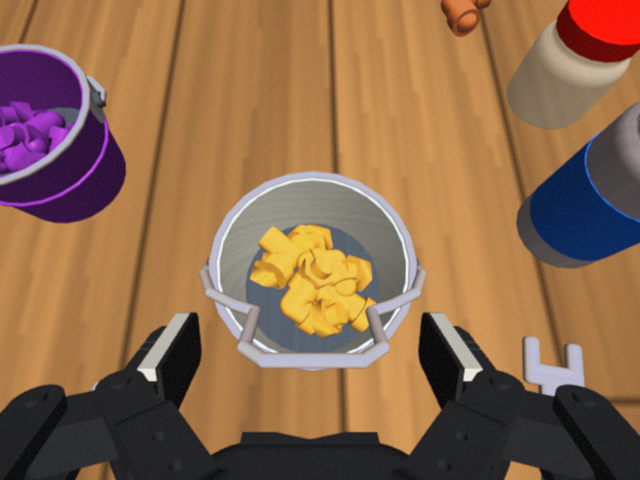

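The wrist view shows the raised hump (top wire from (245,358) to (385,358)) centred between the open fingers. I'll nudge 3 mm, close, and work out the second part of the swing.

Emit:
jog_arm:
  steps:
    - {"delta_rot": [0, 0, 0], "linear": [0.003, 0.0005, 0], "grip": 0.075}
    - {"delta_rot": [0, 0, 0], "linear": [0, 0, 0], "grip": 0.06}
    - {"delta_rot": [0, 0, 0], "linear": [0, 0, 0], "grip": 0.048}
    - {"delta_rot": [0, 0, 0], "linear": [0, 0, 0], "grip": 0.048}
    - {"delta_rot": [0, 0, 0], "linear": [0, 0, 0], "grip": 0.048}
  newtons: 25

```text
t: 9.9
tool_pos: [0.5437, -0.1733, 0.1159]
tool_rot: [-1.833, -1.833, -0.642]
contact_force: [-2.4, -0.9, 2.7]
opening: 0.053
grip_force: 26.0
```

```bash
python3 - <<'E'
from h import *
o,R,p=now();print(p.round(4),R.as_matrix()[:,2].round(3),o["opening"],o["contact_force"].round(2))
piv=np.array([.5438,-.1405,.070]); R1=R*Ro.from_euler('y',-38,degrees=True); A=R1*R.inv(); p1=piv+A.apply(p-piv);print(p1); rows(p1,R1,19)
E
```

```text
[ 0.5437 -0.1733  0.1159] [ 0.001  0.623 -0.782] 0.052979488112702894 [-2.41 -0.92  2.67]
[ 0.54373839 -0.13811554  0.1263814 ]
19 x rot [-0. -2.  0.] lin [ 0.002  -0.      0.0001]
```

Emit:
jog_arm:
  steps:
    - {"delta_rot": [0, -2, 0], "linear": [0.002, 0, 0.0001], "grip": 0.048}
    - {"delta_rot": [0, -2, 0], "linear": [0.002, 0, 0.0001], "grip": 0.048}
    - {"delta_rot": [0, -2, 0], "linear": [0.002, 0, 0.0001], "grip": 0.048}
    - {"delta_rot": [0, -2, 0], "linear": [0.002, 0, 0.0001], "grip": 0.048}
    - {"delta_rot": [0, -2, 0], "linear": [0.002, 0, 0.0001], "grip": 0.048}
    - {"delta_rot": [0, -2, 0], "linear": [0.002, 0, 0.0001], "grip": 0.048}
    - {"delta_rot": [0, -2, 0], "linear": [0.002, 0, 0.0001], "grip": 0.048}
    - {"delta_rot": [0, -2, 0], "linear": [0.002, 0, 0.0001], "grip": 0.048}
    - {"delta_rot": [0, -2, 0], "linear": [0.002, 0, 0.0001], "grip": 0.048}
    - {"delta_rot": [0, -2, 0], "linear": [0.002, 0, 0.0001], "grip": 0.048}

```text
t: 10.9
tool_pos: [0.5436, -0.1554, 0.124]
tool_rot: [-2.049, -2.047, -0.332]
contact_force: [0.8, -0.5, -0.1]
opening: 0.0529
grip_force: 26.1
```

Emit:
jog_arm:
  steps:
    - {"delta_rot": [0, -2, 0], "linear": [0.002, 0, 0.0001], "grip": 0.048}
    - {"delta_rot": [0, -2, 0], "linear": [0.002, 0, 0.0001], "grip": 0.048}
    - {"delta_rot": [0, -2, 0], "linear": [0.002, 0, 0.0001], "grip": 0.048}
    - {"delta_rot": [0, -2, 0], "linear": [0.002, 0, 0.0001], "grip": 0.048}
    - {"delta_rot": [0, -2, 0], "linear": [0.002, 0, 0.0001], "grip": 0.048}
    - {"delta_rot": [0, -2, 0], "linear": [0.002, 0, 0.0001], "grip": 0.048}
    - {"delta_rot": [0, -2, 0], "linear": [0.002, 0, 0.0001], "grip": 0.048}
    - {"delta_rot": [0, -2, 0], "linear": [0.002, 0, 0.0001], "grip": 0.048}
    - {"delta_rot": [0, -2, 0], "linear": [0.002, 0, 0.0001], "grip": 0.048}
    - {"delta_rot": [0, 0, 0], "linear": [0, 0, 0], "grip": 0.048}

```text
t: 11.9
tool_pos: [0.5427, -0.1367, 0.1257]
tool_rot: [-2.215, -2.216, -0.008]
contact_force: [1.1, -0.3, -2.9]
opening: 0.0528
grip_force: 26.9
```

```bash
cat >> h.py <<'E'
def wire():
    o,R,p=now(); C=cam("wrist");im,D=ctrl.get_image("wrist");q=cloud(C,D).reshape(-1,3)[D.ravel()>.05];t=R.inv().apply(q-p)
    m=(abs(t[:,1])<.016)&(t[:,0]>-.02)&(t[:,0]<.02)&(t[:,2]>-.05)&(t[:,2]<.0)
    print('top wire in tool',m.sum(),np.median(t[m],0).round(4)); return im
E
python3 - <<'E'
from h import *
o,R,p=now();print(p.round(4),R.as_matrix()[:,2].round(3),o["opening"],o["contact_force"].round(2),o["wrist_torque"].round(2))
im=wire(); print(pail("scene")[2].round(4),pail("wrist")[2].round(4))
cv2.imwrite("pics/w4.png",im[:,:,::-1])
E
```

```text
[ 0.5427 -0.1367  0.1257] [-0.002  0.01  -1.   ] 0.052752178837117324 [ 1.12 -0.34 -2.88] [-0.13 -0.33 -0.05]
top wire in tool 1490 [-0.0013 -0.0002 -0.0342]
[ 0.544  -0.1388] [ 0.543  -0.1393]
```

View pics/w4.png

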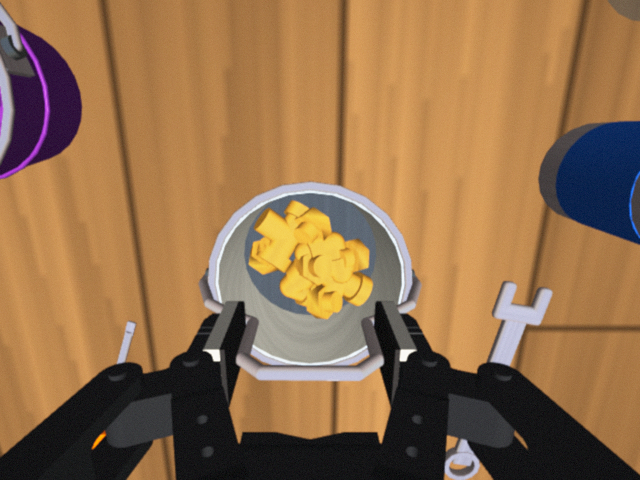

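The wrist view shows the handle upright over the pail axis and the hump centred in the pads. I'll firm up the grip and lift straight up.

Emit:
jog_arm:
  steps:
    - {"delta_rot": [0, 0, 0], "linear": [0, 0, 0], "grip": 0.045}
    - {"delta_rot": [0, 0, 0], "linear": [0, 0, 0], "grip": 0.045}
    - {"delta_rot": [0, 0, 0], "linear": [0, 0, -0.002], "grip": 0.045}
    - {"delta_rot": [0, 0, 0], "linear": [0, 0, -0.004], "grip": 0.045}
    - {"delta_rot": [0, 0, 0], "linear": [0, 0, -0.006], "grip": 0.045}
    - {"delta_rot": [0, 0, 0], "linear": [0, 0, -0.008], "grip": 0.045}
    - {"delta_rot": [0, 0, 0], "linear": [0, 0, -0.01], "grip": 0.045}
    - {"delta_rot": [0, 0, 0], "linear": [0, 0, -0.01], "grip": 0.045}
    - {"delta_rot": [0, 0, 0], "linear": [0, 0, -0.01], "grip": 0.045}
    - {"delta_rot": [0, 0, 0], "linear": [0, 0, -0.01], "grip": 0.045}
  newtons: 60

```text
t: 13.05
tool_pos: [0.5437, -0.1385, 0.1878]
tool_rot: [-2.218, -2.216, -0.011]
contact_force: [-0.3, -0.7, -6.0]
opening: 0.0514
grip_force: 63.6
```

Emit:
jog_arm:
  steps:
    - {"delta_rot": [0, 0, 0], "linear": [0, 0, -0.015], "grip": 0.045}
    - {"delta_rot": [0, 0, 0], "linear": [0, 0, -0.02], "grip": 0.045}
    - {"delta_rot": [0, 0, 0], "linear": [0, 0, -0.02], "grip": 0.045}
    - {"delta_rot": [0, 0, 0], "linear": [0, 0, -0.02], "grip": 0.045}
    - {"delta_rot": [0, 0, 0], "linear": [0, 0, -0.02], "grip": 0.045}
    - {"delta_rot": [0, 0, 0], "linear": [0, 0, -0.01], "grip": 0.045}
    - {"delta_rot": [0, 0, 0], "linear": [0, 0, -0.005], "grip": 0.045}
    - {"delta_rot": [0, 0, 0], "linear": [0, 0, 0], "grip": 0.045}
    - {"delta_rot": [0, 0, 0], "linear": [0, 0, 0], "grip": 0.045}

```text
t: 13.95
tool_pos: [0.5431, -0.1394, 0.2953]
tool_rot: [-2.216, -2.214, -0.01]
contact_force: [-0.3, -0.1, -6.3]
opening: 0.0513
grip_force: 63.8
```

```bash
python3 - <<'E'
from h import *
o,R,p=now();print(p.round(4),R.as_matrix().round(3).tolist(),o["opening"],o["grip_force"],o["contact_force"].round(2),o["wrist_torque"].round(2),o["q"].round(2))
wire()
out=np.array([-.465,-.885,0]);seat=np.array([.528,.271,.27])
phi=152.3
rows(p,target(phi,0),24)
for d in(.10,): print('pre',(seat+out*d)[:2].round(4))
E
```

```text
[ 0.5431 -0.1394  0.2953] [[0.001, 1.0, -0.002], [1.0, -0.001, 0.011], [0.011, -0.002, -1.0]] 0.05132678502026669 63.82599055767059 [-0.3  -0.09 -6.27] [-0.01 -0.02  0.04] [-0.39 -0.13  1.68  0.01  1.59 -0.39]
top wire in tool 1440 [-0.0015  0.0002 -0.0338]
24 x rot [ 0.03 -0.02 -6.35] lin [-0. -0. -0.]
pre [0.4815 0.1825]
```

Emit:
jog_arm:
  steps:
    - {"delta_rot": [0, 0, -2], "linear": [0, 0, -0.001], "grip": 0.045}
    - {"delta_rot": [0, 0, -4], "linear": [0, 0, -0.001], "grip": 0.045}
    - {"delta_rot": [0, 0, -6], "linear": [0, 0, -0.001], "grip": 0.045}
    - {"delta_rot": [0, 0, -7], "linear": [0, 0, -0.001], "grip": 0.045}
    - {"delta_rot": [0, 0, -7], "linear": [0, 0, -0.001], "grip": 0.045}
    - {"delta_rot": [0, 0, -7], "linear": [0, 0, -0.001], "grip": 0.045}
    - {"delta_rot": [0, 0, -7], "linear": [0, 0, -0.001], "grip": 0.045}
    - {"delta_rot": [0, 0, -7], "linear": [0, 0, -0.001], "grip": 0.045}
    - {"delta_rot": [0, 0, -7], "linear": [0, 0, 0], "grip": 0.045}
    - {"delta_rot": [0, 0, -7], "linear": [0, 0, 0], "grip": 0.045}

```text
t: 15.0
tool_pos: [0.5431, -0.1395, 0.3031]
tool_rot: [-0.779, -3.038, -0.016]
contact_force: [-0.3, 0.5, -5.7]
opening: 0.0514
grip_force: 63.7
```

Emit:
jog_arm:
  steps:
    - {"delta_rot": [0, 0, -7], "linear": [0, 0, 0], "grip": 0.045}
    - {"delta_rot": [0, 0, -7], "linear": [0, 0, 0], "grip": 0.045}
    - {"delta_rot": [0, 0, -7], "linear": [0, 0, 0], "grip": 0.045}
    - {"delta_rot": [0, 0, -7], "linear": [0, 0, 0], "grip": 0.045}
    - {"delta_rot": [0, 0, -7], "linear": [0, 0, 0], "grip": 0.045}
    - {"delta_rot": [0, 0, -7], "linear": [0, 0, 0], "grip": 0.045}
    - {"delta_rot": [0, 0, -7], "linear": [0, 0, 0], "grip": 0.045}
    - {"delta_rot": [0, 0, -7], "linear": [0, 0, 0], "grip": 0.045}
    - {"delta_rot": [0, 0, -7], "linear": [0, 0, 0], "grip": 0.045}
    - {"delta_rot": [0, 0, -7], "linear": [0, 0, 0], "grip": 0.045}

```text
t: 16.0
tool_pos: [0.5431, -0.1395, 0.303]
tool_rot: [-1.106, 2.939, 0.018]
contact_force: [-0.3, -0.8, -5.7]
opening: 0.0515
grip_force: 63.7
```

Emit:
jog_arm:
  steps:
    - {"delta_rot": [0, 0, -7], "linear": [0, 0, 0], "grip": 0.045}
    - {"delta_rot": [0, 0, -6], "linear": [0, 0, 0], "grip": 0.045}
    - {"delta_rot": [0, 0, -5], "linear": [0, 0, 0], "grip": 0.045}
    - {"delta_rot": [0, 0, -2.3], "linear": [0, 0, 0], "grip": 0.045}
    - {"delta_rot": [0, 0, -1], "linear": [0, 0, 0], "grip": 0.045}
    - {"delta_rot": [0, 0, 0], "linear": [0, 0, 0], "grip": 0.045}

```text
t: 16.6
tool_pos: [0.5433, -0.1396, 0.3036]
tool_rot: [-1.621, 2.686, 0.016]
contact_force: [-0.5, 0.2, -6.0]
opening: 0.0513
grip_force: 63.7
```

```bash
python3 - <<'E'
from h import *
o,R,p=now();M=R.as_matrix();print(p.round(4),M.round(3).tolist(),'phi',np.degrees(np.arctan2(M[1,1],M[0,1])),o["contact_force"].round(2))
rows([.4815,.1825,.303],target(152.3,0),14,"lin")
E
```

```text
[ 0.5433 -0.1396  0.3036] [[-0.466, -0.885, -0.002], [-0.885, 0.466, 0.011], [-0.009, 0.007, -1.0]] phi 152.2303891294084 [-0.51  0.17 -5.99]
14 x rot [ 0.03  0.04 -0.01] lin(first) [-0.0183  0.0146  0.0003] lin(after rot) [-0.0183  0.0146  0.    ]
```

Emit:
jog_arm:
  steps:
    - {"delta_rot": [0, 0, 0], "linear": [-0.0051, 0.0041, 0], "grip": 0.045}
    - {"delta_rot": [0, 0, 0], "linear": [-0.0102, 0.0082, 0], "grip": 0.045}
    - {"delta_rot": [0, 0, 0], "linear": [-0.0154, 0.0123, 0], "grip": 0.045}
    - {"delta_rot": [0, 0, 0], "linear": [-0.0205, 0.0164, 0], "grip": 0.045}
    - {"delta_rot": [0, 0, 0], "linear": [-0.0205, 0.0164, 0], "grip": 0.045}
    - {"delta_rot": [0, 0, 0], "linear": [-0.0205, 0.0164, 0], "grip": 0.045}
    - {"delta_rot": [0, 0, 0], "linear": [-0.0205, 0.0164, 0], "grip": 0.045}
    - {"delta_rot": [0, 0, 0], "linear": [-0.0205, 0.0164, 0], "grip": 0.045}
    - {"delta_rot": [0, 0, 0], "linear": [-0.0205, 0.0164, 0], "grip": 0.045}
    - {"delta_rot": [0, 0, 0], "linear": [-0.0205, 0.0164, 0], "grip": 0.045}

```text
t: 17.6
tool_pos: [0.5004, 0.0814, 0.3069]
tool_rot: [-1.622, 2.684, 0.015]
contact_force: [0.5, 0.6, -6.5]
opening: 0.0515
grip_force: 63.9
```

Emit:
jog_arm:
  steps:
    - {"delta_rot": [0, 0, 0], "linear": [-0.0205, 0.0164, 0], "grip": 0.045}
    - {"delta_rot": [0, 0, 0], "linear": [-0.0205, 0.0164, 0], "grip": 0.045}
    - {"delta_rot": [0, 0, 0], "linear": [-0.0154, 0.0123, 0], "grip": 0.045}
    - {"delta_rot": [0, 0, 0], "linear": [-0.0128, 0.0102, 0], "grip": 0.045}
    - {"delta_rot": [0, 0, 0], "linear": [-0.0077, 0.0061, 0], "grip": 0.045}
    - {"delta_rot": [0, 0, 0], "linear": [-0.0051, 0.0041, 0], "grip": 0.045}
    - {"delta_rot": [0, 0, 0], "linear": [0, 0, 0], "grip": 0.045}
    - {"delta_rot": [0, 0, 0], "linear": [0, 0, 0], "grip": 0.045}
    - {"delta_rot": [0, 0, 0], "linear": [0, 0, 0], "grip": 0.045}

```text
t: 18.5
tool_pos: [0.4817, 0.1819, 0.3078]
tool_rot: [-1.62, 2.686, 0.014]
contact_force: [0.1, -0.4, -5.6]
opening: 0.0515
grip_force: 63.9
```

```bash
python3 - <<'E'
from h import *
o,R,p=now();M=R.as_matrix();print(p.round(4),'phi',np.degrees(np.arctan2(M[1,1],M[0,1])).round(2),M[:,2].round(3),o["contact_force"].round(2))
w=wire()
out=np.array([-.465,-.885]);lat=np.array([.885,-.465]);seat=np.array([.528,.271])
for n in("top","scene"):
    C=cam(n);im,D=ctrl.get_image(n);q=cloud(C,D).reshape(-1,3);s=(q[:,:2]-seat)@out;l=(q[:,:2]-seat)@lat
    m=(abs(l)<.015)&(s>-.07)&(s<.04)&(q[:,2]>.255)&(q[:,2]<.31)
    print(n,m.sum(),'lat arm',np.median(l[m&(s<.0)]).round(4),'tip end',s[m].max().round(4),'tip top',np.percentile(q[m&(s>.015),2],95) if (m&(s>.015)).any() else '')
    m=(s>.06)&(s<.14)&(abs(l)<.02)&(q[:,2]>.315)&(q[:,2]<.345); print('  wire?',m.sum(),s[m].mean().round(4) if m.any() else '',q[m].mean(0).round(4) if m.any() else '')
cv2.imwrite("pics/s2.png",cv2.resize(im[140:400,330:600,::-1],None,fx=2.2,fy=2.2))
rows([.528,.271,.303],target(152.3,0),12,"lin")
E
```

```text
[0.4817 0.1819 0.3078] phi 152.19 [-0.    0.01 -1.  ] [ 0.11 -0.41 -5.63]
top wire in tool 1457 [-0.0034  0.0004 -0.0339]
  return _methods._mean(a, axis=axis, dtype=dtype,
  ret = ret.dtype.type(ret / rcount)
Traceback (most recent call last):
ValueError: zero-size array to reduction operation maximum which has no identity
```

```bash
python3 - <<'E'
from h import *
out=np.array([-.465,-.885]);lat=np.array([.885,-.465]);seat=np.array([.5285,.2715])
o,R,p=now()
for n in("scene","wrist"):
    C=cam(n);im,D=ctrl.get_image(n);q=cloud(C,D).reshape(-1,3)[D.ravel()>.05];s=(q[:,:2]-seat)@out;l=(q[:,:2]-seat)@lat
    m=(abs(l)<.015)&(s>-.07)&(s<.045)&(q[:,2]>.255)&(q[:,2]<.315)
    print(n,m.sum())
    if m.any():
        print(' lat',np.median(l[m]).round(4),'tip',s[m].max().round(4))
        for lo in np.arange(-.06,.045,.006):
            k=m&(s>lo)&(s<=lo+.006)
            if k.any(): print('  %.3f:%.4f'%(lo+.003,np.percentile(q[k,2],85)),end='')
        print()
    if n=="scene": cv2.imwrite("pics/s2.png",cv2.resize(im[140:400,330:600,::-1],None,fx=2.2,fy=2.2))
rows([.5285,.2715,.306],target(152.3,0),12,"lin")
print('lat of tool now',(p[:2]-seat)@lat,(p[:2]-seat)@out)
E
```

```text
scene 244
 lat 0.0008 tip 0.0449
  -0.057:0.2783  -0.051:0.2786  -0.045:0.2788  -0.039:0.2795  -0.033:0.2770  -0.027:0.2784  -0.021:0.2767  -0.015:0.2740  -0.009:0.2686  -0.003:0.2683  0.003:0.2674  0.009:0.2731  0.015:0.2825  0.021:0.2950  0.027:0.2998  0.033:0.2972  0.039:0.2692  0.045:0.2667
wrist 632
 lat -0.0008 tip 0.045
  -0.009:0.2651  0.009:0.2598  0.015:0.2682  0.021:0.2755  0.027:0.2985  0.033:0.2970  0.045:0.2637
12 x rot [ 0.02  0.04 -0.01] lin(first) [-0.0084  0.      0.0002] lin(after rot) [-0.0084  0.      0.0002]
lat of tool now 0.00023999424216514045 0.1010438524084661
```

View pics/s2.png

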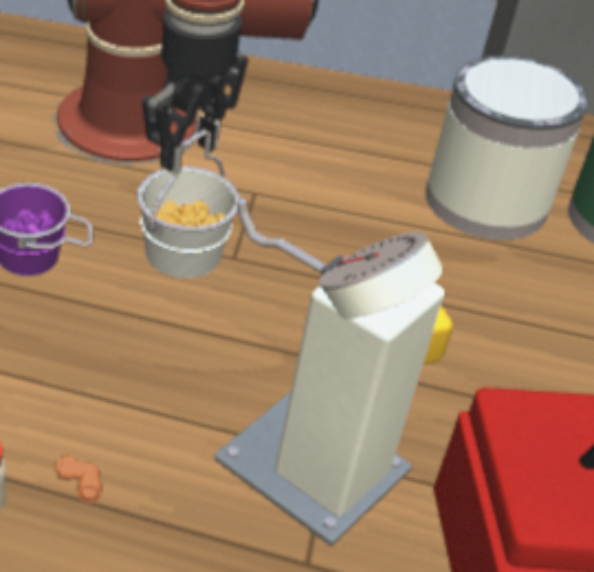

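The scene view shows the pail held level in front of the hook (tip near (240,205) in the crop). The pail rim is too high to pass under the hook dip, so I'll lower 21 mm. That puts the wire about 16 mm above the tip and the rim about 16 mm below the dip, and then I can advance.

Emit:
jog_arm:
  steps:
    - {"delta_rot": [0, 0, 0], "linear": [0, 0, 0.005], "grip": 0.045}
    - {"delta_rot": [0, 0, 0], "linear": [0, 0, 0.006], "grip": 0.045}
    - {"delta_rot": [0, 0, 0], "linear": [0, 0, 0.006], "grip": 0.045}
    - {"delta_rot": [0, 0, 0], "linear": [0, 0, 0.004], "grip": 0.045}
    - {"delta_rot": [0, 0, 0], "linear": [-0.002, 0, 0], "grip": 0.045}
    - {"delta_rot": [0, 0, 0], "linear": [-0.004, 0, 0], "grip": 0.045}
    - {"delta_rot": [0, 0, 0], "linear": [-0.006, 0, 0], "grip": 0.045}
    - {"delta_rot": [0, 0, 0], "linear": [-0.007, 0, 0], "grip": 0.045}
    - {"delta_rot": [0, 0, 0], "linear": [-0.006, 0, 0], "grip": 0.045}
    - {"delta_rot": [0, 0, 0], "linear": [-0.005, 0, 0], "grip": 0.045}

```text
t: 19.7
tool_pos: [0.4958, 0.2099, 0.2872]
tool_rot: [-1.622, 2.684, 0.014]
contact_force: [-0.1, 0.1, -6.5]
opening: 0.051
grip_force: 63.9
```

```bash
python3 - <<'E'
from h import *
out=np.array([-.465,-.885]);lat=np.array([.885,-.465]);seat=np.array([.5285,.2715])
o,R,p=now();print(p.round(4),'s',((p[:2]-seat)@out).round(4),'l',((p[:2]-seat)@lat).round(4),o["contact_force"].round(2)); wire()
C=cam("scene");im,D=ctrl.get_image("scene");q=cloud(C,D).reshape(-1,3)
c=p[:2]+np.array(out)*0; r=np.hypot(*(q[:,:2]-c).T); m=(r<.056)&(r>.047)&(q[:,2]>.2)&(q[:,2]<.275);print('rim z',np.percentile(q[m,2],[50,80,90,97,100]).round(4))
E
```

```text
[0.4958 0.2099 0.2872] s 0.0697 l -0.0003 [-0.09  0.09 -6.53]
top wire in tool 1456 [-0.0035  0.0004 -0.0339]
rim z [0.2253 0.2406 0.2436 0.2611 0.2737]
```

Emit:
jog_arm:
  steps:
    - {"delta_rot": [0, 0, 0], "linear": [-0.004, 0, 0], "grip": 0.045}
    - {"delta_rot": [0, 0, 0], "linear": [-0.006, 0, 0], "grip": 0.045}
    - {"delta_rot": [0, 0, 0], "linear": [-0.008, 0, 0], "grip": 0.045}
    - {"delta_rot": [0, 0, 0], "linear": [-0.008, 0, 0], "grip": 0.045}
    - {"delta_rot": [0, 0, 0], "linear": [-0.008, 0, 0], "grip": 0.045}
    - {"delta_rot": [0, 0, 0], "linear": [-0.008, 0, 0], "grip": 0.045}
    - {"delta_rot": [0, 0, 0], "linear": [-0.008, 0, 0], "grip": 0.045}
    - {"delta_rot": [0, 0, 0], "linear": [-0.008, 0, 0], "grip": 0.045}
    - {"delta_rot": [0, 0, 0], "linear": [-0.005, 0, 0], "grip": 0.045}
    - {"delta_rot": [0, 0, 0], "linear": [-0.003, 0, 0], "grip": 0.045}

```text
t: 20.8
tool_pos: [0.5264, 0.2681, 0.2876]
tool_rot: [-1.622, 2.685, 0.014]
contact_force: [-0.3, -0.6, -6.7]
opening: 0.0515
grip_force: 63.9
```

Emit:
jog_arm:
  steps:
    - {"delta_rot": [0, 0, 0], "linear": [0, 0, 0.002], "grip": 0.045}
    - {"delta_rot": [0, 0, 0], "linear": [0, 0, 0.003], "grip": 0.045}
    - {"delta_rot": [0, 0, 0], "linear": [0, 0, 0.004], "grip": 0.045}
    - {"delta_rot": [0, 0, 0], "linear": [0, 0, 0.004], "grip": 0.045}
    - {"delta_rot": [0, 0, 0], "linear": [0, 0, 0.004], "grip": 0.045}
    - {"delta_rot": [0, 0, 0], "linear": [0, 0, 0.004], "grip": 0.045}
    - {"delta_rot": [0, 0, 0], "linear": [0, 0, 0.004], "grip": 0.045}
    - {"delta_rot": [0, 0, 0], "linear": [0, 0, 0.003], "grip": 0.045}
    - {"delta_rot": [0, 0, 0], "linear": [0, 0, 0.002], "grip": 0.045}
    - {"delta_rot": [0, 0, 0], "linear": [0, 0, 0], "grip": 0.045}

```text
t: 21.8
tool_pos: [0.5261, 0.2679, 0.2573]
tool_rot: [-1.622, 2.686, 0.014]
contact_force: [-0.2, 0.1, -6.2]
opening: 0.0516
grip_force: 63.9
```

```bash
python3 - <<'E'
from h import *
out=np.array([-.465,-.885]);lat=np.array([.885,-.465]);seat=np.array([.5285,.2715])
o,R,p=now();print(p.round(4),'s',((p[:2]-seat)@out).round(4),'l',((p[:2]-seat)@lat).round(4),o["contact_force"].round(2)); 
C=cam("wrist");im,D=ctrl.get_image("wrist");q=cloud(C,D).reshape(-1,3)[D.ravel()>.05];s=(q[:,:2]-seat)@out;l=(q[:,:2]-seat)@lat
for lo in np.arange(-.06,.045,.006):
    k=(abs(l)<.006)&(q[:,2]>.22)&(q[:,2]<.32)&(s>lo)&(s<=lo+.006)
    if k.any(): print('  %.3f:%d %.4f'%(lo+.003,k.sum(),np.percentile(q[k,2],85)),end='')
im,D=ctrl.get_image("scene");cv2.imwrite("pics/s3.png",np.hstack([cv2.resize(im[150:300,370:520,::-1],(400,400))]))
cv2.imwrite("pics/sw3.png",np.hstack([cv2.resize(im[150:300,370:520,::-1],(400,400)),cv2.resize(ctrl.get_image("wrist")[0][240:480,200:440,::-1],(400,400))]))
E
```

```text
[0.5261 0.2679 0.2573] s 0.0043 l -0.0005 [-0.21  0.11 -6.22]
  -0.045:18 0.2750  -0.039:264 0.2770  -0.033:289 0.2773  -0.027:309 0.2772  -0.021:418 0.2758  -0.015:108 0.2738  -0.009:389 0.2689  -0.003:452 0.2916  0.003:719 0.2915  0.009:21 0.2677  0.021:15 0.2976  0.027:576 0.2989  0.033:356 0.2975
```

View pics/sw3.png

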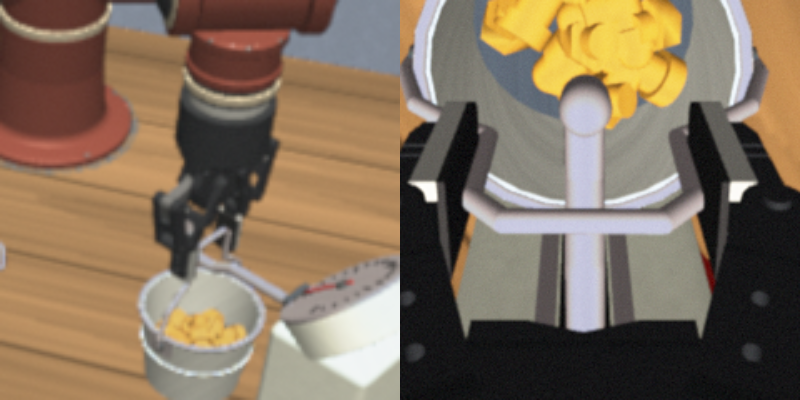

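The left half shows the pail under the hook. The right half (wrist view) shows the handle's top wire lying across the load arm, behind the upturned tip at (585,105). I'll ease it down at about 2.5 cm/s.

Emit:
jog_arm:
  steps:
    - {"delta_rot": [0, 0, 0], "linear": [0, 0, 0.0025], "grip": 0.045}
    - {"delta_rot": [0, 0, 0], "linear": [0, 0, 0.0025], "grip": 0.045}
    - {"delta_rot": [0, 0, 0], "linear": [0, 0, 0.0025], "grip": 0.045}
    - {"delta_rot": [0, 0, 0], "linear": [0, 0, 0.0025], "grip": 0.045}
    - {"delta_rot": [0, 0, 0], "linear": [0, 0, 0.0025], "grip": 0.045}
    - {"delta_rot": [0, 0, 0], "linear": [0, 0, 0.0025], "grip": 0.045}
    - {"delta_rot": [0, 0, 0], "linear": [0, 0, 0.002], "grip": 0.045}
    - {"delta_rot": [0, 0, 0], "linear": [0, 0, 0.002], "grip": 0.045}
    - {"delta_rot": [0, 0, 0], "linear": [0, 0, 0.002], "grip": 0.045}
    - {"delta_rot": [0, 0, 0], "linear": [0, 0, 0.002], "grip": 0.045}

```text
t: 22.95
tool_pos: [0.5263, 0.2682, 0.2348]
tool_rot: [-1.621, 2.685, 0.014]
contact_force: [1.1, 0.8, -5.8]
opening: 0.0515
grip_force: 63.9
```

Emit:
jog_arm:
  steps:
    - {"delta_rot": [0, 0, 0], "linear": [0, 0, 0.002], "grip": 0.045}
    - {"delta_rot": [0, 0, 0], "linear": [0, 0, 0.002], "grip": 0.045}
    - {"delta_rot": [0, 0, 0], "linear": [0, 0, 0.002], "grip": 0.045}
    - {"delta_rot": [0, 0, 0], "linear": [0, 0, 0.002], "grip": 0.045}
    - {"delta_rot": [0, 0, 0], "linear": [0, 0, 0.002], "grip": 0.045}
    - {"delta_rot": [0, 0, 0], "linear": [0, 0, 0.002], "grip": 0.045}
    - {"delta_rot": [0, 0, 0], "linear": [0, 0, 0.002], "grip": 0.045}

```text
t: 23.65
tool_pos: [0.5263, 0.2683, 0.2208]
tool_rot: [-1.621, 2.685, 0.014]
contact_force: [-0.5, -1.0, -3.2]
opening: 0.0514
grip_force: 64.0
```

Emit:
jog_arm:
  steps:
    - {"delta_rot": [0, 0, 0], "linear": [0, 0, 0.002], "grip": 0.045}
    - {"delta_rot": [0, 0, 0], "linear": [0, 0, 0.002], "grip": 0.045}
    - {"delta_rot": [0, 0, 0], "linear": [0, 0, 0.002], "grip": 0.045}
    - {"delta_rot": [0, 0, 0], "linear": [0, 0, 0.002], "grip": 0.045}
    - {"delta_rot": [0, 0, 0], "linear": [0, 0, 0.002], "grip": 0.045}
    - {"delta_rot": [0, 0, 0], "linear": [0, 0, 0.002], "grip": 0.045}
    - {"delta_rot": [0, 0, 0], "linear": [0, 0, 0.002], "grip": 0.045}
    - {"delta_rot": [0, 0, 0], "linear": [0, 0, 0.0015], "grip": 0.045}
    - {"delta_rot": [0, 0, 0], "linear": [0, 0, 0.001], "grip": 0.045}
    - {"delta_rot": [0, 0, 0], "linear": [0, 0, 0], "grip": 0.045}

```text
t: 24.65
tool_pos: [0.5263, 0.2684, 0.2042]
tool_rot: [-1.621, 2.685, 0.014]
contact_force: [-1.0, -3.0, -0.7]
opening: 0.0514
grip_force: 64.1
```

```bash
python3 - <<'E'
from h import *
F=[]
for i in range(6):
    im=wire() if i==0 else ctrl.get_image("scene"); F.append(ctrl.get_obs()["contact_force"])
F=np.array(F);print(F.mean(0).round(2),F.std(0).round(2),now()[2].round(4))
E
```

```text
top wire in tool 2475 [-0.0048  0.0004 -0.0333]
[-0.6  -2.42 -1.04] [0.38 0.32 0.23] [0.5263 0.2685 0.2044]
```

The hook is pushing outward with about 2.4 N, so the wire is a little up the inner slope of the dip. I'll shift outward 2 mm while easing the rest down.

Emit:
jog_arm:
  steps:
    - {"delta_rot": [0, 0, 0], "linear": [0.0005, 0, 0.0005], "grip": 0.045}
    - {"delta_rot": [0, 0, 0], "linear": [0.0005, 0, 0.0005], "grip": 0.045}
    - {"delta_rot": [0, 0, 0], "linear": [0.0005, 0, 0.001], "grip": 0.045}
    - {"delta_rot": [0, 0, 0], "linear": [0.0005, 0, 0.001], "grip": 0.045}
    - {"delta_rot": [0, 0, 0], "linear": [0, 0, 0.001], "grip": 0.045}
    - {"delta_rot": [0, 0, 0], "linear": [0, 0, 0], "grip": 0.045}

```text
t: 25.55
tool_pos: [0.5253, 0.2669, 0.2001]
tool_rot: [-1.621, 2.685, 0.015]
contact_force: [1.9, 2.5, -0.5]
opening: 0.0515
grip_force: 64.2
```

```bash
python3 - <<'E'
from h import *
F=[]
for i in range(8):
    ctrl.get_image("scene"); F.append(ctrl.get_obs()["contact_force"])
F=np.array(F);print(F.mean(0).round(2),F.std(0).round(2),now()[2].round(4)); wire()
E
```

```text
[ 1.01  2.29 -0.52] [0.46 0.62 0.41] [0.5253 0.2669 0.2002]
top wire in tool 2268 [-0.005   0.0004 -0.0333]
```

Emit:
jog_arm:
  steps:
    - {"delta_rot": [0, 0, 0], "linear": [-0.0005, 0, 0.0005], "grip": 0.045}
    - {"delta_rot": [0, 0, 0], "linear": [-0.0005, 0, 0.001], "grip": 0.045}
    - {"delta_rot": [0, 0, 0], "linear": [0, 0, 0.001], "grip": 0.045}
    - {"delta_rot": [0, 0, 0], "linear": [0, 0, 0.0005], "grip": 0.045}
    - {"delta_rot": [0, 0, 0], "linear": [0, 0, 0], "grip": 0.045}

```text
t: 26.5
tool_pos: [0.5255, 0.2672, 0.1969]
tool_rot: [-1.622, 2.686, 0.014]
contact_force: [-1.3, -2.7, 0.4]
opening: 0.0514
grip_force: 64.3
```

```bash
python3 - <<'E'
from h import *
F=[]
for i in range(10):
    ctrl.get_image("scene"); F.append(ctrl.get_obs()["contact_force"])
F=np.array(F);print(F.mean(0).round(2),F.std(0).round(2),now()[2].round(4))
E
```

```text
[-1.88 -2.61  0.16] [0.52 0.55 0.45] [0.5257 0.2676 0.1972]
```

Emit:
jog_arm:
  steps:
    - {"delta_rot": [0, 0, 0], "linear": [0.0005, 0, 0], "grip": 0.045}
    - {"delta_rot": [0, 0, 0], "linear": [0, 0, 0], "grip": 0.045}
    - {"delta_rot": [0, 0, 0], "linear": [0, 0, 0], "grip": 0.045}
    - {"delta_rot": [0, 0, 0], "linear": [0, 0, 0], "grip": 0.045}
  newtons: 20

```text
t: 27.4
tool_pos: [0.5256, 0.2674, 0.1973]
tool_rot: [-1.621, 2.684, 0.014]
contact_force: [-1.1, -0.2, 0.6]
opening: 0.0511
grip_force: 64.4
```

```bash
python3 - <<'E'
from h import *
F=[]
for i in range(10):
    ctrl.get_image("scene"); F.append(ctrl.get_obs()["contact_force"])
F=np.array(F);print(F.mean(0).round(2),F.std(0).round(2),now()[2].round(4),ctrl.get_obs()["grip_force"])
E
```

```text
[-0.62 -0.24 -0.08] [0.41 0.56 0.6 ] [0.5256 0.2674 0.1973] 64.3591596186161
```

The load is fully on the scale and every force is near zero, so I'll open gently.

Emit:
jog_arm:
  steps:
    - {"delta_rot": [0, 0, 0], "linear": [0, 0, 0], "grip": 0.054}
    - {"delta_rot": [0, 0, 0], "linear": [0, 0, 0], "grip": 0.058}
    - {"delta_rot": [0, 0, 0], "linear": [0, 0, 0], "grip": 0.064}
    - {"delta_rot": [0, 0, 0], "linear": [0, 0, 0], "grip": 0.072}
    - {"delta_rot": [0, 0, 0], "linear": [0, 0, 0], "grip": 0.08}
    - {"delta_rot": [0, 0, 0], "linear": [0, 0, 0], "grip": 0.085}
    - {"delta_rot": [0, 0, 0], "linear": [0, 0, 0], "grip": 0.085}

```text
t: 28.6
tool_pos: [0.5255, 0.2672, 0.1972]
tool_rot: [-1.621, 2.685, 0.014]
contact_force: [0.0, -0.0, 0.4]
opening: 0.0848
grip_force: 0.0
```

```bash
python3 - <<'E'
from h import *
print(ctrl.get_obs()["contact_force"].round(2),ctrl.get_obs()["opening"])
for i in range(3): im=wire()
cv2.imwrite("pics/w5.png",im[:,:,::-1])
E
```

```text
[ 0.   -0.    0.43] 0.08483667982416061
top wire in tool 2277 [-0.0051  0.0004 -0.0335]
top wire in tool 2268 [-0.0051  0.0004 -0.0335]
top wire in tool 2268 [-0.0051  0.0004 -0.0335]
```

View pics/w5.png

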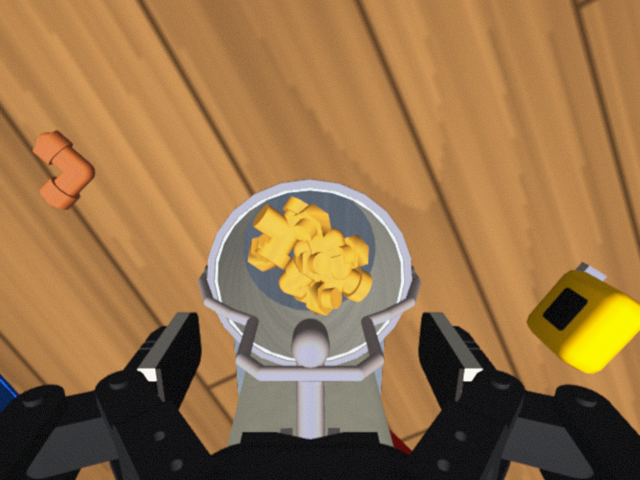

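The wrist view shows both fingers clear of the handle (inner edges at columns 200 and 420). The hump sits in the dip behind the tip at (310,340), and the wire has stayed still over three readings. I'll retreat straight up, slowly at first.

Emit:
jog_arm:
  steps:
    - {"delta_rot": [0, 0, 0], "linear": [0, 0, -0.005], "grip": 0.085}
    - {"delta_rot": [0, 0, 0], "linear": [0, 0, -0.01], "grip": 0.085}
    - {"delta_rot": [0, 0, 0], "linear": [0, 0, -0.015], "grip": 0.085}
    - {"delta_rot": [0, 0, 0], "linear": [0, 0, -0.02], "grip": 0.085}
    - {"delta_rot": [0, 0, 0], "linear": [0, 0, -0.025], "grip": 0.085}
    - {"delta_rot": [0, 0, 0], "linear": [0, 0, -0.025], "grip": 0.085}
    - {"delta_rot": [0, 0, 0], "linear": [0, 0, -0.025], "grip": 0.085}
    - {"delta_rot": [0, 0, 0], "linear": [0, 0, -0.025], "grip": 0.085}
    - {"delta_rot": [0, 0, 0], "linear": [0, 0, -0.02], "grip": 0.085}
    - {"delta_rot": [0, 0, 0], "linear": [0, 0, 0], "grip": 0.085}

```text
t: 29.75
tool_pos: [0.5268, 0.2659, 0.3732]
tool_rot: [-1.617, 2.677, 0.011]
contact_force: [-0.4, 0.4, -0.3]
opening: 0.0849
grip_force: 0.0
```

```bash
python3 - <<'E'
from h import *
print(now()[2].round(3))
seat=np.array([.5285,.2715])
for i in range(4):
    im,q,c=pail("scene",(.5285,.2715),(.14,.165)); m=(np.hypot(*(q[:,:2]-seat).T)<.012)&(q[:,2]>.2)&(q[:,2]<.26)
    print(c.round(4),m.sum(),np.percentile(q[m,2],90).round(4) if m.any() else '')
E
```

```text
[0.527 0.266 0.373]
[0.5288 0.2723] 53 0.2344
[0.5289 0.2723] 53 0.2341
[0.5287 0.2721] 55 0.2351
[0.5289 0.2723] 55 0.2345
```

The pail is hanging still with the gripper clear, so I'm handing the job in.

```bash
python3 -c "
from station import ctrl
print(ctrl.finish_job())"
```

```text
the job is handed in; nothing more can be done
None
```

The pail now hangs still in the dip of the scale's hook, with a load of about 6.3 N (roughly 0.64 kg) and the gripper clear above it. I handed the job in at about 30 s; while I swung the handle up, the pail slid about 3 mm on the bench.

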